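Heft the pin tins and hold up the full one

ROBOT

A 6-joint arm with a two-finger parallel gripper is mounted at the origin on the work surface. World frame = base frame: x ahead of the robot, y to its left, z up, the work surface at z = 0. Lengths are in m, angles in rad, forces in N, time in s.
With the tool pointing down it reaches from about 0.25 to 0.775 m from the base axis. Payload 8.9 kg.
Tool frame: the origin (TCP) lies on the centre line of the jaws, within the pads' length; the fingertips stand 25 mm ahead of it and the grasp point (between the pads) lies 6 mm ahead of it; z points along the fingers, y is the line along which they close (so a half turn about z gives the same grasp; the last joint's range is limited). The gripper opens to 85 mm and grips with 20 to 120 N. Pads are 22 mm wide; open, the fingers measure 114 mm over their backs; the gripper's body (76 mm by 85 mm) begins 54 mm behind the grasp point. The pads swing forward as they close: fully open they stand 13 mm farther back than shut.
Start: joints at [-1.299, 0.291, -0.153, 1.127, 0, 1.431], TCP at [0.21, -0.481, 0.256] pointing down, gripper open.
Joint ranges: [-2.52, 2.52], [-0.91, 1.74], [-1.3, 1.37], [-1.96, 2.02], [-1.52, 1.47], [-3.14, 3.14]. Speed limits (rad/s): [2.22, 2.22, 2.79, 3.14, 3.14, 3.14].

INTERFACE

Orientations are given as a rotation vector (axis times angle).
In Python, from station import * gives the robot as it stands. Calls block until the motion is done:
- movep(position, orientation): joint-space move of the TCP to a pose.
- move_l(position, speed=0.15, rotation=None, stop_force=None): straight line of the TCP; rotation=None keeps the orientation; speed is the mean speed in m/s. With stop_force (N) it stops when the force on the tool has changed by that much, and returns True; else False.
- move_j(angles): joint-space move.
- command_gripper(opening): opening from 0.0 (shut) to 1.0 (fully open); the grip force is fixed at half the most; returns when the fingers have stopped.
- hold(seconds).
- inverse_kinematics(position, orientation): joint angles nearest the present ones, or None.
- state(): the state.
- grab_frame(name): name is "scene" or "top" or "wrist"; returns (picture, depth): 480x640x3 uint8, red, green, blue; 480x640 float32, m along the optical axis (not along the pixel's ray), 0 where there is no reading.
- camera_params(name): a dict with "fx", "fy", "cx", "cy" (pixels), "pose" (4x4, takes a point from camera to world coordinates). Camera axes: x right, y down, z forward; pixel columns grow to the right and rows downward; lengths in m; the calibration is good to about 2 mm. A picture is of the moment at which its call begins: read the wrist's pose just before it. camera_params takes no time and is no camera call; for the wrist camera it gives the pose at the moment of the call.
A pose or a line that the arm cannot do raises PlanningError and nothing moves.
- finish_job(): hands the job in; it is judged then, once.
Trained networks look in the newest picture that a camera, given by its name, has taken for a name from the list of things; names that differ only in an ending like _2 or _b are one class to them, and where a whole thing is asked for, a point or a joint stands for the part that bears it (a point fixed in the world has none). Each returns a list of dicts, best first, with "score" (0 to 1); they miss things now and then, are a little off and sometimes report something else, mostly with a low value. They report only what shows in the picture. A call takes as long as a camera call.
- look_for(camera, query): "bbox" ([left, top, width, height] in pixels, round what is visible of it).
The state is a dict: "time_s": time; "joints": joint angles; "joint_velocities": joint speeds; "tau": joint torques, N m; "ee_pos": TCP position; "tool_rot": TCP orientation; "force": force on the tool from outside, world axes, zero at the start; "ft_torque": the same for the moment, N m; "opening": opening from 0.0 (shut) to 1.0 (fully open); "grasp_force": force on a finger pad.
Only numpy, scipy, OpenCV 4.12 (cv2) and the standard library are available. Lean on these libraries where they do the work, as an engineer would, in place of code of your own. Each camera call takes 0.05 s, during which the arm holds its last target. There are 200 camera calls.

TASK

One of the three identical closed tins in the rack is full of brass lock pins and clearly the heaviest, but only its weight shows it: from your left (+y) to your right (-y), lift each tin by itself a few centimetres clear of the rack, feel its weight for a moment, and set it back in its recess before lifting the next. Then hold the full tin up for me, upright and still, at least 15 cm above the desk, with the two lighter ones in their recesses; the program finishes while still holding it (if it is the last one lifted, it need not go back first). Leave everything else on the desk where it is.

Things in the scene. Friction and masses are not known exactly. Their poses are not given: they have to be found in the camera images.
- rack: tin rack, a pale wood strip 100 x 360 x 20 mm screwed to the desk, its long side roughly across in front of the robot, with three round cork-bottomed recesses in a row, 68 mm across and 8 mm deep, 115 mm apart. Origin: centre of its underside, on the desk. Its y axis runs along the row towards the robot's left, x away from the robot, z up
- place_left (a point): centre of the floor of the recess at the robot's left (+y) end of the rack, 12 mm above the desk; axes as the rack's
- place_middle (a point): centre of the floor of the middle recess, 12 mm above the desk; axes as the rack's
- place_right (a point): centre of the floor of the recess at the robot's right (-y) end of the rack, 12 mm above the desk; axes as the rack's
- tin_a: closed screw-lid aluminium tin, an upright cylinder 60 mm across and 54 mm high, standing in one of the recesses (which one changes). Origin: underside centre, z up. The three tins look alike, weigh 0.15 to 0.7 kg and may be gripped firmly (40 N); the heaviest weighs at least 0.12 kg more than either other one, and only lifting tells which it is
- tin_b: a tin identical to tin_a in looks and size, weight unknown
- tin_c: a tin identical to tin_a in looks and size, weight unknown
- turntable: round dark wood turntable, 200 mm in diameter, to the robot's left, its foot fastened to the desk, a round brass trunk lock lying on its cork; up to 46 mm high in all. Origin: underside centre. Not part of the job
- lock_hasp (a point): hasp knuckle of the brass trunk lock, 64 mm from the turntable's axis and 34 mm above the desk; it goes round when the turntable is turned. Not part of the job
- foot_1: loose chrome luggage foot, a domed disc 38 mm across and 16 mm high, near the rack. Origin: underside centre. Not part of the job
- foot_2: loose chrome luggage foot like foot_1. Not part of the job
- foot_3: loose chrome luggage foot like foot_1. Not part of the job
- punch: stubby black steel punch lying behind the rack, 74 mm long, 15 mm thick. Origin: middle of its length, on the desk. Not part of the job
- dish: round white ceramic parts dish, 110 mm across and 26 mm high, to the robot's right. Origin: underside centre. Not part of the job
- screwdriver: black-handled screwdriver 170 mm long lying to the robot's right. Not part of the job
- padlock: small brass padlock with a steel shackle, lying flat, 60 x 42 x 16 mm, to the robot's left beyond the rack. Not part of the job

How it is judged:
By the outcome, as a careful person would: the job done as asked, in the order asked, and still so for the second after the job is handed in, while the arm keeps its last pose, push and grip.
It also fails if it takes over 67 s, if anything falls off the work surface, if the arm or the gripper's body presses on something with over 40 N, if the wrist force passes 120 N, or if a joint passes its speed limit or range.

## Working session

There is one attempt and no reset: what is moved stays moved. The work goes in short steps, each a Python script; the robot and the scene stay as the last script left them, time stands still between calls to the robot, and variables do not carry over. Pictures are saved under pics/ and viewed, at most 10 in all, crops included, and the job is handed in when it is done.

```bash
mkdir -p pics
python3 - <<'E'
from station import *
import cv2
for c in ("top","scene"):
    im,d=grab_frame(c); cv2.imwrite(f"pics/{c}0.png",im[:,:,::-1])
    p=camera_params(c); print(c,[p[k] for k in("fx","fy","cx","cy")]); print(p["pose"].round(3) if hasattr(p["pose"],"round") else p["pose"])
    for q in ("tin_a","rack","foot_1"):
        print(q,[( [round(v) for v in r["bbox"]],round(r["score"],2)) for r in look_for(c,q)][:6])
s=state(); print(s["time_s"],s["force"],s["tool_rot"],s["opening"])
E
```

```text
top [596.7602346839184, 596.7602346839184, 324.49500328258625, 237.4305422197398]
[[ 0.022 -0.996  0.086  0.446]
 [-1.    -0.022 -0.002  0.017]
 [ 0.004 -0.086 -0.996  1.598]
 [ 0.     0.     0.     1.   ]]
tin_a [([378, 217, 27, 22], 0.74), ([295, 242, 25, 24], 0.71), ([340, 231, 25, 19], 0.69)]
rack []
foot_1 [([364, 182, 18, 13], 0.67), ([327, 277, 15, 16], 0.64), ([404, 258, 8, 13], 0.52)]
scene [507.07566744011564, 507.07566744011564, 310.19892892258883, 234.48585529168912]
[[-0.504  0.669 -0.546  1.279]
 [ 0.864  0.393 -0.316  0.443]
 [ 0.004 -0.631 -0.776  1.076]
 [ 0.     0.     0.     1.   ]]
tin_a [([268, 215, 28, 32], 0.64), ([311, 222, 26, 31], 0.57), ([227, 209, 27, 31], 0.55)]
rack [([210, 211, 145, 50], 0.97), ([309, 223, 29, 31], 0.65)]
foot_1 [([230, 263, 14, 13], 0.56), ([241, 199, 15, 10], 0.53)]
0.4 [0.10307501 0.54449533 0.78178919] [-3.07537392e+00 -6.40674596e-01 -8.29183622e-06] 0.9984793293401031
```

View pics/top0.png

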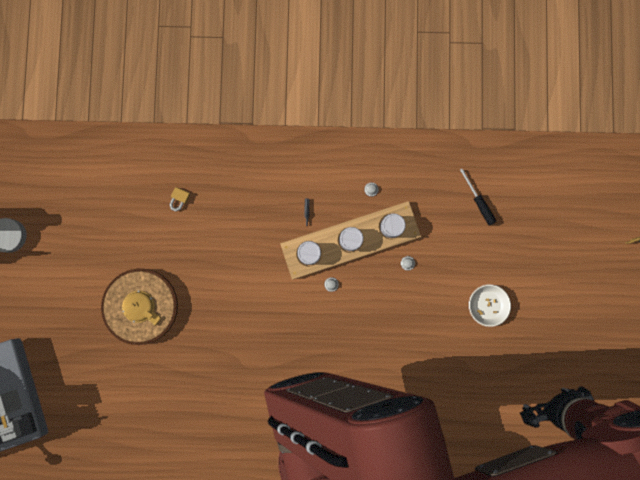

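```bash
cat > h.py <<'E'
from station import *
import numpy as np, cv2
def cloud(c):
    im,d=grab_frame(c); p=camera_params(c); P=np.array(p["pose"])
    v,u=np.mgrid[0:480,0:640]
    X=np.stack([(u-p["cx"])/p["fx"]*d,(v-p["cy"])/p["fy"]*d,d],-1)@P[:3,:3].T+P[:3,3]
    X[d==0]=np.nan
    return im,X
E
python3 - <<'E'
from h import *
for c in ("top","scene"):
    im,X=cloud(c)
    for q in ("tin_a","foot_1","punch","dish","screwdriver","padlock","turntable"):
        for r in look_for(c,q)[:4]:
            if r["score"]<.4: continue
            l,t,w,h=[int(round(k)) for k in r["bbox"]]
            Y=X[t-3:t+h+3,l-3:l+w+3].reshape(-1,3); Y=Y[~np.isnan(Y[:,2])]
            zt=np.percentile(Y[:,2],90); 
            T=Y[Y[:,2]>(0.058 if q=="tin_a" else .007)]
            if len(T)<5: T=Y
            print(c,q,round(r["score"],2),"ztop",zt.round(3),"ctr",((T.min(0)+T.max(0))/2).round(4)[:2],"mean",T.mean(0).round(4)[:2],"ext",np.ptp(T,0).round(3)[:2],len(T))
E
```

```text
top tin_a 0.9 ztop 0.069 ctr [ 0.6145 -0.1618] mean [ 0.6146 -0.1619] ext [0.058 0.058] 421
top tin_a 0.75 ztop 0.069 ctr [ 0.5782 -0.054 ] mean [ 0.5778 -0.054 ] ext [0.057 0.057] 418
top foot_1 0.65 ztop 0.014 ctr [ 0.7185 -0.1065] mean [ 0.7171 -0.107 ] ext [0.052 0.051] 110
top foot_1 0.63 ztop 0.015 ctr [ 0.4582 -0.0121] mean [ 0.459  -0.0066] ext [0.045 0.05 ] 103
top foot_1 0.59 ztop 0.015 ctr [ 0.5181 -0.2031] mean [ 0.5186 -0.2067] ext [0.056 0.04 ] 117
top dish 0.75 ztop 0.023 ctr [ 0.4153 -0.4255] mean [ 0.413  -0.4257] ext [0.126 0.118] 991
top screwdriver 0.82 ztop 0.02 ctr [ 0.6991 -0.3947] mean [ 0.6849 -0.4006] ext [0.166 0.105] 480
top padlock 0.6 ztop 0.017 ctr [0.6847 0.4007] mean [0.6815 0.4058] ext [0.075 0.07 ] 258
top turntable 0.56 ztop 0.036 ctr [0.3897 0.4999] mean [0.3904 0.4942] ext [0.221 0.222] 4683
scene tin_a 0.9 ztop 0.067 ctr [0.5378 0.0578] mean [0.5395 0.0583] ext [0.059 0.059] 365
scene tin_a 0.81 ztop 0.067 ctr [ 0.5769 -0.0501] mean [ 0.5786 -0.0497] ext [0.061 0.058] 350
scene tin_a 0.8 ztop 0.067 ctr [ 0.615  -0.1583] mean [ 0.6156 -0.1578] ext [0.063 0.059] 344
scene foot_1 0.63 ztop 0.016 ctr [ 0.7167 -0.1023] mean [ 0.7177 -0.1027] ext [0.031 0.033] 92
scene punch 0.64 ztop 0.013 ctr [0.6504 0.0662] mean [0.6568 0.0678] ext [0.076 0.032] 119
scene dish 0.58 ztop 0.025 ctr [ 0.3914 -0.4388] mean [ 0.4021 -0.427 ] ext [0.145 0.154] 571
scene screwdriver 0.76 ztop 0.023 ctr [ 0.6989 -0.3897] mean [ 0.6816 -0.3965] ext [0.151 0.119] 294
scene padlock 0.61 ztop 0.018 ctr [0.6763 0.4081] mean [0.6812 0.4103] ext [0.064 0.051] 336
scene turntable 0.86 ztop 0.035 ctr [0.3543 0.505 ] mean [0.3982 0.5005] ext [0.302 0.218] 4208
```

The picture shows the tilted rack with tins at about (308,253), (351,239) and (393,226). The measured tops, about 67 mm, and the 115 mm spacing both match. The feet are low and clear of the fingertips. Next I'll refine with the wrist camera.

```bash
cat >> h.py <<'E'
from scipy.spatial.transform import Rotation as Rn
def rot(d,s=1):
    y=s*np.array([d[0],d[1],0])/np.hypot(*d); z=np.array([0,0,-1.]); return Rn.from_matrix(np.stack([np.cross(y,z),y,z],1)).as_rotvec()
E
python3 - <<'E'
from h import *
d=(0.942,0.336)
c=[0.577,-0.052,0.33]
for s in (1,-1):
    print(s,inverse_kinematics(c,rot(d,s)))
best=min((1,-1),key=lambda s: abs(np.array(inverse_kinematics(c,rot(d,s)))-state()["joints"]).max())
print(best)
movep(c,rot(d,best))
im,X=cloud("wrist"); cv2.imwrite("pics/w0.png",im[:,:,::-1])
M=((X[...,2]>.055)&(X[...,2]<.08)).astype(np.uint8)
M=cv2.morphologyEx(M,cv2.MORPH_OPEN,np.ones((5,5)))
n,L,st,_=cv2.connectedComponentsWithStats(M)
for i in range(1,n):
    if st[i,4]<300: continue
    T=X[L==i]; T=T[T[:,2]>np.median(T[:,2])-.004]
    (cc,r)=cv2.minEnclosingCircle(T[:,:2].astype(np.float32))
    print(st[i],np.array(cc).round(4),round(r,4),"mean",T.mean(0).round(4))
s=state();print(s["time_s"],s["ee_pos"],s["force"])
E
```

```text
1 [-0.21604617  0.37229313  0.1558265   1.35432969  0.          1.01212977]
-1 [-0.21604617  0.37229313  0.1558265   1.35432969  0.         -2.12946288]
1
[ 286   11   73   78 4452] [0.5377 0.0554] 0.0303 mean [0.5376 0.056  0.0651]
[ 290  155   66   65 3376] [ 0.5766 -0.0529] 0.0302 mean [ 0.5762 -0.052   0.0651]
[ 292  272   60   56 2662] [ 0.6135 -0.161 ] 0.0304 mean [ 0.6131 -0.1597  0.0651]
3.3 [ 0.57682392 -0.05295352  0.32985264] [ 0.32113805 -0.41299022 -0.83180395]
```

View pics/w0.png

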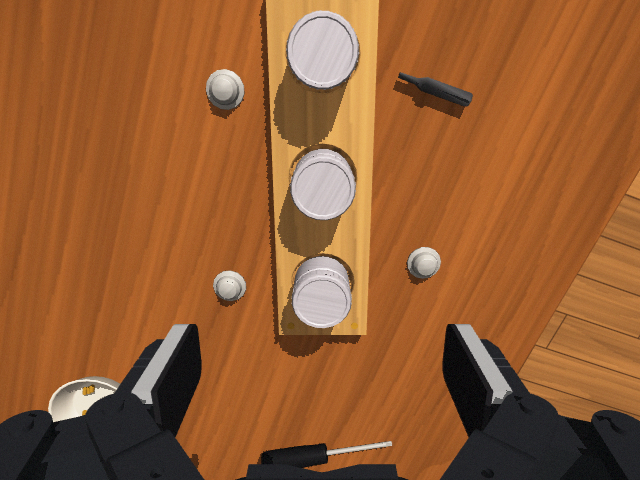

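The wrist view shows the three tins at (322,49), (323,187) and (321,300). All three fitted radii are 30 mm and the positions agree with the other cameras. I'll weigh the left tin first.

```bash
cat >> h.py <<'E'
TIN=[(0.5377,0.0556),(0.5765,-0.0525),(0.6134,-0.1605)]; D=(0.942,0.336); ZG=0.052
def F(n=10):
    f=[]
    for _ in range(n): hold(.05); f.append(state()["force"])
    return np.mean(f,0)
def lift(i):
    x,y=TIN[i]
    movep([x,y,.14],rot(D)); b=F()
    print("down stop",move_l([x,y,ZG],.1,stop_force=15))
    command_gripper(0.0); s=state(); print("grip",s["opening"],s["grasp_force"],s["ee_pos"])
    move_l([x,y,ZG+.065],.06); hold(.3); f=F(16); s=state()
    print("tin",i,"dF",(f-b).round(2),"kg",round((b-f)[2]/9.81,3),s["opening"],s["ee_pos"],s["time_s"])
def put(i):
    x,y=TIN[i]
    move_l([x,y,ZG+.012],.08); r=move_l([x,y,ZG-.002],.03,stop_force=6)
    s=state(); print("put",r,s["ee_pos"],s["force"])
    command_gripper(1.0); move_l([x,y,.14],.12); print("t",state()["time_s"],state()["opening"])
E
python3 - <<'E'
from h import *
lift(0)
im,X=cloud("scene"); cv2.imwrite("pics/s1.png",cv2.resize(im[120:330,130:410,::-1],None,fx=2.5,fy=2.5))
E
```

```text
down stop False
grip 0.6859873293483418 63.785916566848755 [0.53820862 0.05560283 0.05290919]
tin 0 dF [-0.16  0.13 -2.48] kg 0.253 0.6906772870246252 [0.53772888 0.0555928  0.11701122] 8.425
```

View pics/s1.png

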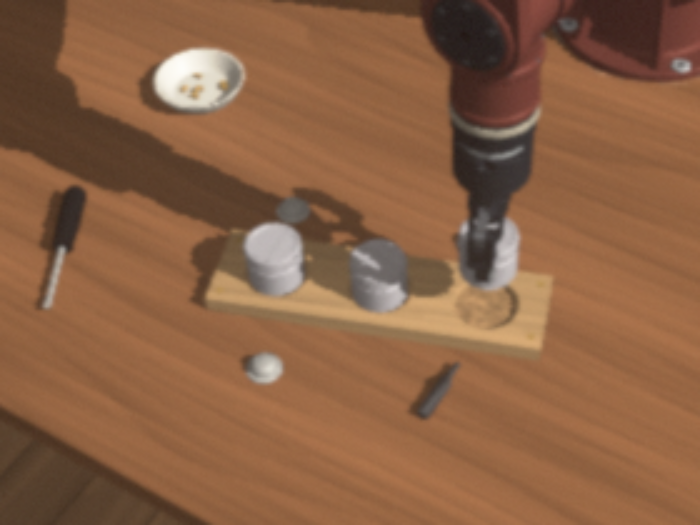

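The left tin is clear of the rack at (488,250) and reads 0.25 kg. I'll set it back and weigh the middle one.

Run:
```python
from h import *
put(0)
im,X=cloud("top")
m=(X[...,2]>.058)&(X[...,2]<.08)&(abs(X[...,0]-.538)<.05)&(abs(X[...,1]-.055)<.05); T=X[m]
print("left tin now",T.mean(0) if len(T) else None,len(T))
im,X=cloud("scene")
m=(X[...,2]>.05)&(X[...,2]<.09)&(abs(X[...,0]-.538)<.045)&(abs(X[...,1]-.055)<.045); T=X[m]
print(T.mean(0),np.percentile(T[:,2],[50,90,98]),len(T))
```

```text
put True [0.53800672 0.05559228 0.0529186 ] [-1.06165132  0.45819516  7.7470064 ]
t 10.975 0.998890477444707
left tin now None 0
[0.54394802 0.06174637 0.064402  ] [0.06548579 0.06875698 0.07054772] 336
```

The left tin is seated: contact came at the grasp height and its top is at 66 mm. Now the middle tin.

Run:
```python
from h import *
lift(1)
put(1)
```

```text
down stop False
grip 0.6890114864378452 64.12019848823547 [ 0.57705887 -0.05258104  0.05299258]
tin 1 dF [-0.11  0.15 -4.07] kg 0.415 0.6901847411858799 [ 0.57652034 -0.0524911   0.1170142 ] 15.8417
put True [ 0.57678934 -0.0525457   0.05297508] [-0.28658061 -0.03095993  7.45578833]
t 18.3417 0.9986730615100329
```

Run:
```python
from h import *
lift(2)
im,X=cloud("scene"); cv2.imwrite("pics/s2.png",cv2.resize(im[120:330,130:410,::-1],None,fx=2.5,fy=2.5))
```

```text
down stop False
grip 0.6899119584020222 64.43907022476196 [ 0.61411817 -0.16064408  0.05309555]
tin 2 dF [-0.4  -0.04 -6.45] kg 0.658 0.686497401000408 [ 0.61341052 -0.16049576  0.11701201] 23.1083
```

View pics/s2.png

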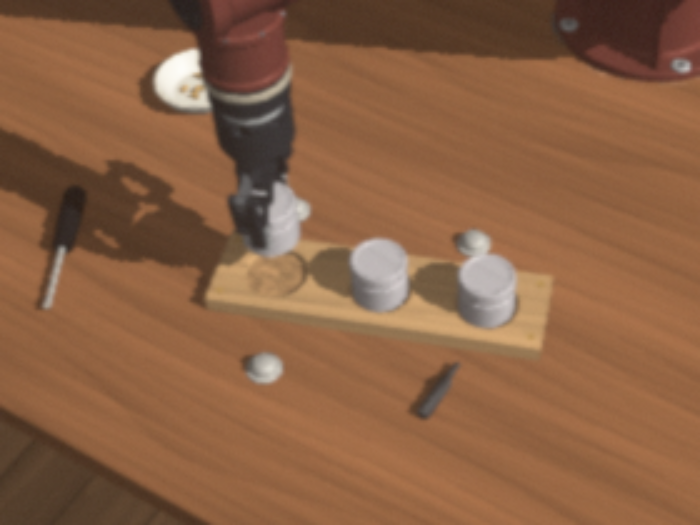

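The right tin reads 0.66 kg, against 0.25 and 0.42, so it is the full one. The other two sit flat in their recesses at (378,275) and (487,291). I'll raise the right tin and hand in.

Run:
```python
from h import *
x,y=TIN[2]
move_l([x,y,.24],.08); hold(1.0)
im,X=cloud("scene")
for i in (0,1):
    m=(X[...,2]>.055)&(X[...,2]<.09)&(np.hypot(X[...,0]-TIN[i][0],X[...,1]-TIN[i][1])<.04); T=X[m]
    print(i,T.mean(0).round(4),np.ptp(T[:,2]).round(3),len(T))
s=state(); print(s["ee_pos"],s["force"],s["opening"],s["grasp_force"],abs(np.array(s["joint_velocities"])).max(),s["time_s"])
if s["grasp_force"]>30 and s["opening"]>.6: print(finish_job())
```

```text
0 [0.5399 0.0584 0.0657] 0.017 377
1 [ 0.5789 -0.0496  0.0653] 0.018 370
[ 0.61339944 -0.16050612  0.24000595] [-0.3060108   0.5848206  -4.91808156] 0.6875984319573112 65.50396084785461 0.0022797908249258935 25.9
the job is handed in; nothing more can be done
None
```

I weighed the tins left to right at about 0.25, 0.42 and 0.66 kg, and handed the job in at 26 s with the full tin (the right one) held upright and still about 20 cm above the desk, and the two lighter ones back in their recesses.

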